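Slide the access panel home and lock its quarter-turn fastener

ROBOT

A 6-joint arm with a two-finger parallel gripper is mounted at the origin on the work surface. World frame = base frame: x ahead of the robot, y to its left, z up, the work surface at z = 0. Lengths are in m, angles in rad, forces in N, time in s.
With the tool pointing down it reaches from about 0.3 to 0.95 m from the base axis. Payload 3.1 kg.
Tool frame: the origin (TCP) lies at the very end of the fingers, on their centre line; the grasp point (between the pads) lies 19 mm behind it; y points along the fingers, x is the direction in which the jaws open and shut, and the axes are right-handed (so a half turn about y gives the same grasp; the last joint's range is limited). The gripper opens to 85 mm and grips with 20 to 120 N. Pads are 22 mm wide; open, the fingers measure 114 mm over their backs; the gripper's body (76 mm by 85 mm) begins 54 mm behind the grasp point. The pads swing forward as they close: fully open they stand 13 mm farther back than shut.
Start: joints at [-1.212, 0.308, 1.634, -0, 1.2, -0.07], TCP at [0.26, -0.568, 0.231] pointing down, gripper open.
Joint ranges: [-3.06, 3.06], [-0.79, 1.96], [0.05, 2.63], [-1.19, 4.34], [0.05, 2.64], [-2.94, 2.94]. Speed limits (rad/s): [2.79, 2.79, 3.14, 3.14, 3.14, 3.14].

INTERFACE

Orientations are given as [roll, pitch, yaw] about the fixed x, y, z axes, in that order (R = Rz(yaw) Ry(pitch) Rx(roll)).
In Python, from rig import bot, eoat, ik, get_state, vision, workorder gives the robot as it stands. Calls block until the motion is done:
- bot.move_pose(position, orientation): joint-space move of the TCP to a pose.
- bot.movel(position, rot=None, velocity=0.15, f_stop=None): straight line of the TCP; rot=None keeps the orientation; velocity is the mean speed in m/s. With f_stop (N) it stops when the force on the tool has changed by that much, and returns True; else False.
- bot.goto_joints(angles): joint-space move.
- eoat.release() and eoat.close_gripper(grip_force=None): open the fingers fully, or close them until they stop; grip_force is the grip in N (None keeps the last).
- bot.wait(seconds).
- ik(position, orientation): joint angles nearest the present ones, or None.
- get_state(): the state.
- vision.grab_frame(name): name is "scene" or "top" or "wrist"; returns a dict with "image" (420x560x3 uint8, red, green, blue), "depth" (420x560 float32, m along the optical axis (not along the pixel's ray), 0 where there is no reading), "fx", "fy", "cx", "cy" (pixels), "R" (3x3) and "t" (3): a world point X has camera coordinates R X + t; the wrist camera has in their place "mount" (4x4, takes a point from camera to tool coordinates, whose origin is the TCP and whose axes are the tool frame's). Camera axes: x right, y down, z forward; pixel columns grow to the right and rows downward; lengths in m; the calibration is good to about 2 mm. The wrist camera is an equidistant fisheye: a pixel r from the principal point sees the ray r / f radians off the axis. A picture is of the moment at which its call begins: read the wrist's pose just before it.
A pose or a line that the arm cannot do raises bot.IKError and nothing moves.
- workorder.close_job(): hands the job in, once; it reports no verdict.
The state is a dict: "t": time; "joint_positions": joint angles; "qvel": joint speeds; "joint_torque": joint torques, N m; "eef_pos": TCP position; "tool_rot": TCP orientation; "ft_force": force on the tool from outside, world axes, zero at the start; "wrist_torque": the same for the moment, N m; "grip_width": finger opening in m.
Only numpy, scipy, OpenCV 4.12 (cv2) and the standard library are available. Lean on these libraries where they do the work, as an engineer would, in place of code of your own. Each camera call takes 0.05 s, during which the arm holds its last target.

TASK

Close the bay of the grey test unit: with the fingertips push the loose access panel by its upright lip along its rails until it is fully home against the stop; only push it, do not pick it up. Then set the fingertips well down in the wide slot of the round quarter-turn fastener and turn it clockwise (seen from above) until it stops, so that its hook locks the panel. Leave everything else on the unit and the bench where it stands.

Things in the scene. Friction and masses are not known exactly. Their poses are not given: they have to be found in the camera images.
- unit: Grey test unit, fixed to the bench. Flat deck 44 mm above the bench, unit x -80 to +110 mm, y -165 to +165 mm. Origin at bench level, z up, x away from the robot at yaw 0; y is the rail direction, towards the open end. Rails 52 mm high, 10 mm wide, at x = +/-61.5 mm, y -53 to +161 mm. A bridge plate, 150 (x) x 116 (y) mm at x 0, y -95 mm, top 86 mm high, holds the fastener flush in its top.
- panel_home (a point): Where the panel's origin lies when it is fully home: on the unit's deck at unit x = 0, y = +10 mm; a solid stop ends the panel's travel there. Axes as the unit's.
- panel: Loose flat aluminium access panel 110 x 110 mm, 6 mm thick, 0.2 to 0.4 kg, on the deck between the rails, 1.5 mm play each side. Origin at the centre of its underside, axes as the unit's. Starts 30 to 60 mm short of home, slides towards unit -y against a few newtons of friction. A steel pin 10 mm across stands 14 mm up at its y = -39 mm.
- panel_lip (a point): Middle of the outer (+y) face of the panel's upright lip; axes as the panel's. The lip is 90 mm wide along x, 4 mm thick, and rises from 50 to 75 mm above the bench. Push on this outer face towards -y. The deck outside it, up to unit y = +165 mm, is bare.
- fastener_face (a point): Centre of the round steel fastener's top face, 86 mm above the bench, on its axis; turns with it. 98 mm across, flush in a 102 mm hole of the bridge plate. Its slot runs along this point's x right through the centre, rim to rim, 40 mm wide, 16 mm deep, polished, slippery. A fingertip about 28 mm from the centre in the slot, pushing on a side wall round the axis, turns it.
- fastener (a joint): Turn of the fastener, rad, growing clockwise seen from above: 0 open (slot across the rails, along unit x), 1.571 locked at a solid stop (slot along unit y). Starts at 0 to 0.3; 0.15 N m friction; stays where left. Under the plate it carries an arc-shaped hook 80 mm from the axis, which swings from the robot's side round behind the panel's pin; it strikes the pin if the panel is not home.
- head_left: Bystander, leave it alone: round black sensor head, 170 mm across, 46 mm high; origin at the centre of its underside.
- head_right: Bystander, leave it alone: another round black sensor head, 170 mm across, 46 mm high; origin at the centre of its underside.
- amber_bottle: Bystander, leave it alone: amber bottle, 66 mm across, 150 mm high; origin at the centre of its underside.
- dropper: Bystander, leave it alone: slim white bottle, 36 mm across, 100 mm high; origin at the centre of its underside.
- steel_cup: Bystander, leave it alone: open steel cup, 60 mm across, 75 mm high; origin at the centre of its underside.
- screwdriver: Bystander, leave it alone: screwdriver with black handle, 170 mm long, 26 mm thick, lying on the bench along the side of the test unit nearest the robot; origin at the centre of its underside.
- cap: Bystander, leave it alone: small loose aluminium cap, 30 mm across, 22 mm high, standing on the unit's deck beyond the far rail; origin at the centre of its underside.
- jar: Bystander, leave it alone: small glass jar, 28 mm across, 36 mm high, standing on the unit's deck beyond the far rail; origin at the centre of its underside.
Things that resemble listed ones, but are neither listed nor needed, are in the scene too. There is more than one size of the panel; the job needs the smallest.

How it is judged:
On the way, in this order (a step that is already met when the one before it is completed fails the run):
1. the panel is fully home (within 4 mm) with the fastener still open (y of panel in the frame of unit below 0.014 m and value of joint fastener below 0.6 rad), for 0.2 s.
2. the fingertips are down in the fastener's slot (some 4 mm or more below its face) before it is turned far (z of the grasp point in the frame of fastener_face below 0.015 m and horizontal distance between the grasp point and fastener_face below 0.08 m and value of joint fastener below 0.8 rad), for 0.1 s.
3. the fastener is turned to its locked stop (1.45 rad or more) (value of joint fastener above 1.45 rad), for 0.2 s.
At the end, for the whole second after the job is handed in: The fastener is turned clockwise to at least 1.45 of its 1.57 rad, the panel lies flat on the deck within 4 mm of home, and both are at rest (value of joint fastener above 1.45 rad and y of panel in the frame of unit below 0.014 m and horizontal distance between panel and unit below 0.016 m and z of panel in the frame of unit below 0.048 m and angle between panel's own z axis and vertical below 0.05 rad and linear speed of panel below 0.01 m/s and velocity of joint fastener below 0.05 rad/s); the robot touches nothing.
It fails at once if the panel is lifted or tipped (more than 10 mm up, or 0.15 rad) (z of panel in the frame of unit above 0.054 m or angle between panel's own z axis and vertical above 0.15 rad).
It fails at once if the fastener is turned past 0.8 rad before the panel is home (value of joint fastener above 0.8 rad and y of panel in the frame of unit above 0.02 m).
It fails at once if a bystander is moved or lifted more than 20 mm (distance of any of head_left, head_right, amber_bottle, dropper, steel_cup, screwdriver, cap, jar from where it was at the start of the episode above 0.02 m).
It also fails if it takes over 45 s, if anything falls off the work surface, if the arm or the gripper's body presses on something with over 40 N, if the wrist force passes 120 N, or if a joint passes its speed limit or range.

## Working session

There is one attempt and no reset: what is moved stays moved. The work goes in short steps, each a Python script; the robot and the scene stay as the last script left them, time stands still between calls to the robot, and variables do not carry over. Pictures are saved under pics/ and viewed, and the job is handed in when it is done.

```bash
mkdir -p pics; ls
python3 - <<'E'
from rig import bot,eoat,ik,get_state,vision
import cv2,numpy as np
print(get_state())
for n in("scene","top","wrist"):
    f=vision.grab_frame(n)
    cv2.imwrite(f"pics/a_{n}.png",f["image"][:,:,::-1])
    np.savez(f"a_{n}.npz",**{k:v for k,v in f.items()})
    print(n,{k:v for k,v in f.items() if k not in("image","depth")})
E
```

```text
pics
{'t': 0.0, 'joint_positions': array([-1.21170280e+00,  3.09045543e-01,  1.63520017e+00, -9.77079722e-06,
        1.19970594e+00, -6.96910652e-02]), 'qvel': array([ 1.12474009e-04, -8.85200388e-04,  2.71741866e-04, -6.95920916e-05,
        2.38093541e-03,  1.45343384e-03]), 'joint_torque': array([-5.61322740e-04, -4.15254235e+01, -2.76666409e+01, -8.03217358e-05,
        1.00038687e-02,  2.47261774e-06]), 'eef_pos': array([ 0.25953745, -0.56764752,  0.23001536]), 'tool_rot': array([-1.57064113,  0.0023539 , -1.142008  ]), 'ft_force': array([-0.05385659, -0.3176433 , -0.83710227]), 'wrist_torque': array([ 0.05123253,  0.01805384, -0.01533211]), 'grip_width': 0.08517579680437178}
scene {'fx': 526.2102381020566, 'fy': 526.2102381020566, 'cx': 280.6087039006864, 'cy': 204.2614467742005, 'R': array([[ 0.62497849,  0.78046524,  0.01660992],
       [ 0.51055224, -0.39255749, -0.76500655],
       [-0.59054068,  0.48659287, -0.64380827]]), 't': array([-0.32814196, -0.19682688,  2.01377229])}
top {'fx': 382.8096697672557, 'fy': 382.8096697672557, 'cx': 274.0464070834703, 'cy': 204.10432746934939, 'R': array([[ 0.0543345 , -0.99851313,  0.00439199],
       [-0.97661352, -0.05405814, -0.20809555],
       [ 0.20802356,  0.00701749, -0.97809864]]), 't': array([-0.02638765,  0.54757886,  0.99752309])}
wrist {'fx': 325.19226210127806, 'fy': 325.19226210127806, 'cx': 281.21223040489735, 'cy': 211.08195404657792, 'mount': array([[ 9.99999596e-01,  6.87416290e-04,  5.78702598e-04,
        -4.34937507e-04],
       [-3.27439429e-04, -3.20974231e-01,  9.47087871e-01,
        -1.42683770e-01],
       [ 8.36792252e-04, -9.47087678e-01, -3.20973877e-01,
         8.34617396e-02],
       [ 0.00000000e+00,  0.00000000e+00,  0.00000000e+00,
         1.00000000e+00]])}
```

View pics/a_scene.png

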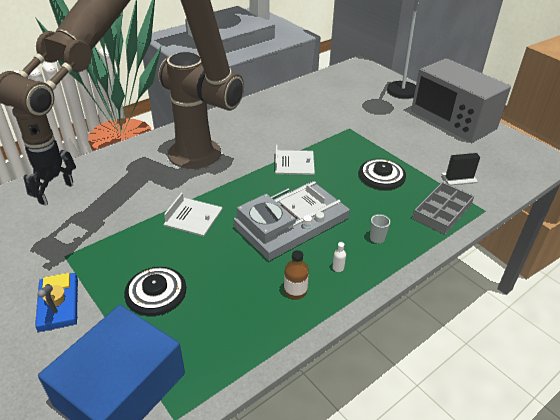

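View pics/a_top.png

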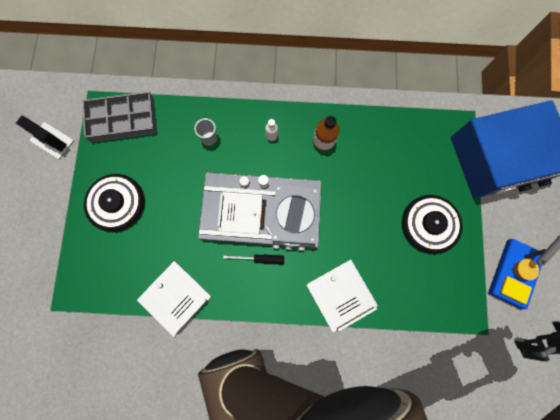

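View pics/a_wrist.png

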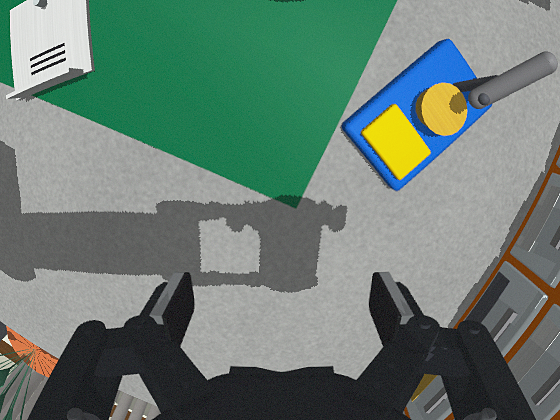

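Run:
```python
import cv2
i=cv2.imread("pics/a_top.png")[165:260,190:330]
cv2.imwrite("pics/b_top.png",cv2.resize(i,None,fx=5.6,fy=5.6,interpolation=cv2.INTER_CUBIC))
```

```text
(no output)
```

View pics/b_top.png

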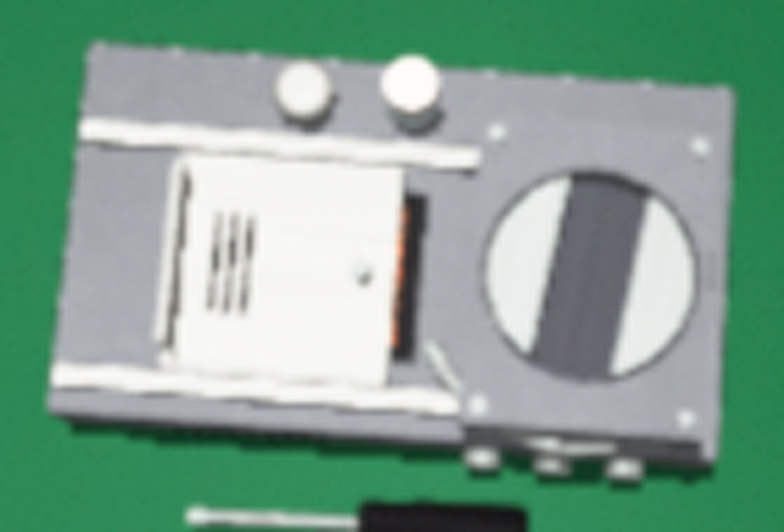

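```bash
cat > h.py <<'E'
import numpy as np,cv2
def ray(f,u,v,z):
    R,t=f["R"],f["t"]; c=-R.T@t
    d=R.T@np.array([(u-f["cx"])/f["fx"],(v-f["cy"])/f["fy"],1]); return c+d*(z-c[2])/d[2]
E
python3 - <<'E'
from h import *
f=np.load("a_top.npz")
pts={"deckTL":(92,43,.044),"deckTR":(733,90,.044),"deckBL":(50,412,.044),"deckBR":(712,465,.044),"fast":(591,276,.086),
"railTL":(80,128,.052),"railTR":(480,158,.052),"railBL":(52,375,.052),"railBR":(457,403,.052),"slotT":(610,178,.08),"slotB":(571,375,.08),
"slotTL":(570,176,.086),"slotTR":(650,190,.086),"slotBL":(528,358,.086),"slotBR":(610,378,.086),
"panTR":(405,168,.05),"panBR":(386,386,.05),"lipT":(178,158,.075),"lipB":(158,345,.075),"pin":(360,268,.064)}
P={}
for k,(a,b,z) in pts.items():
    P[k]=ray(f,190+(a+.5)/5.6-.5,165+(b+.5)/5.6-.5,z); print(k,P[k].round(4))
L={"deckTL":(.11,.165),"deckTR":(.11,-.165),"deckBL":(-.08,.165),"fast":(0,-.095),"railTL":(.0615,.161),"railBL":(-.0615,.161),"railTR":(.0615,-.037),"railBR":(-.0615,-.037)}
ks=["deckTL","deckTR","deckBL","fast"]
A=np.array([L[k] for k in ks]);B=np.array([P[k][:2] for k in ks])
a=A-A.mean(0);b=B-B.mean(0)
th=np.arctan2((a[:,0]*b[:,1]-a[:,1]*b[:,0]).sum(),(a*b).sum())
R=np.array([[np.cos(th),-np.sin(th)],[np.sin(th),np.cos(th)]]);o=B.mean(0)-R@A.mean(0)
print("yaw",th,"o",o,"res",(B-(A@R.T+o)))
for k in P: print(k,"unit",((P[k][:2]-o)@R).round(4))
print("depth fast",f["depth"][214,300],f["depth"][214,295])
E
```

```text
deckTL [0.6328 0.2017 0.044 ]
deckTR [ 0.6261 -0.1238  0.044 ]
deckBL [0.4445 0.2051 0.044 ]
deckBR [ 0.4363 -0.1191  0.044 ]
fast [ 0.5187 -0.0541  0.086 ]
railTL [0.5861 0.2021 0.052 ]
railTR [0.5818 0.0019 0.052 ]
railBL [0.4616 0.2043 0.052 ]
railBR [0.4588 0.0065 0.052 ]
slotT [ 0.5685 -0.0615  0.08  ]
slotB [ 0.4716 -0.047   0.08  ]
slotTL [ 0.567  -0.0419  0.086 ]
slotTR [ 0.5622 -0.0806  0.086 ]
slotBL [ 0.4777 -0.0261  0.086 ]
slotBR [ 0.4703 -0.0652  0.086 ]
panTR [0.5751 0.039  0.05  ]
panBR [0.4655 0.0416 0.05  ]
lipT [0.568  0.1486 0.075 ]
lipB [0.4759 0.1505 0.075 ]
pin [0.5206 0.0573 0.064 ]
yaw -0.018597377276578318 o [0.52019009 0.04037889] res [[-0.00048017 -0.00155491]
 [-0.00096554  0.00280457]
 [ 0.00118825 -0.00173117]
 [ 0.00025747  0.00048151]]
deckTL unit [0.1095 0.1634]
deckTR unit [ 0.109  -0.1622]
deckBL unit [-0.0788  0.1633]
deckBR unit [-0.0809 -0.161 ]
fast unit [ 0.0002 -0.0945]
railTL unit [0.0629 0.1629]
railTR unit [ 0.0623 -0.0373]
railBL unit [-0.0616  0.1628]
railBR unit [-0.0608 -0.035 ]
slotT unit [ 0.0502 -0.101 ]
slotB unit [-0.047  -0.0883]
slotTL unit [ 0.0483 -0.0814]
slotTR unit [ 0.0443 -0.1202]
slotBL unit [-0.0413 -0.0672]
slotBR unit [-0.0479 -0.1065]
panTR unit [ 0.0549 -0.0003]
panBR unit [-0.0547  0.0002]
lipT unit [0.0458 0.1091]
lipB unit [-0.0464  0.1093]
pin unit [0.0001 0.0169]
depth fast 1.0407151 1.0377212
```

```bash
cat >> h.py <<'E'
TH=-0.0186; O=np.array([0.5202,0.0404])
def W(x,y,z):
    c,s=np.cos(TH),np.sin(TH); return [O[0]+c*x-s*y,O[1]+s*x+c*y,z]
def U(p):
    c,s=np.cos(TH),np.sin(TH); d=np.array(p)[:2]-O; return np.array([c*d[0]+s*d[1],-s*d[0]+c*d[1],p[2]])
ROT=[-np.pi/2,0,TH]
E
python3 - <<'E'
from rig import bot,eoat,ik,get_state,vision
from h import *
eoat.close_gripper(20)
bot.move_pose(W(0,.142,.17),ROT)
s=get_state();print(s["t"],s["joint_positions"],U(s["eef_pos"]),s["tool_rot"],s["grip_width"],s["ft_force"])
print(bot.movel(W(0,.142,.053),velocity=.08,f_stop=15))
s=get_state();print(s["t"],U(s["eef_pos"]),s["ft_force"])
for n in("wrist","top","scene"):
    f=vision.grab_frame(n); cv2.imwrite(f"pics/c_{n}.png",f["image"][:,:,::-1])
i=cv2.imread("pics/c_scene.png")[170:270,220:360]
cv2.imwrite("pics/c_s.png",cv2.resize(i,None,fx=5.6,fy=5.6,interpolation=cv2.INTER_CUBIC))
E
```

```text
3.725 [ 2.55670130e-01  2.40033007e-01  1.85471639e+00 -2.81029390e-04
  1.04660663e+00  2.75577804e-01] [0.00041555 0.14128473 0.1700853 ] [-1.57096609e+00 -2.93899643e-04 -1.97670186e-02] 0.0003926085689590721 [ 0.1339577   0.59602273 -1.07654403]
False
5.3333 [0.0005563  0.14214848 0.05361359] [-0.72730151 -0.0214672   0.40525885]
```

View pics/c_s.png

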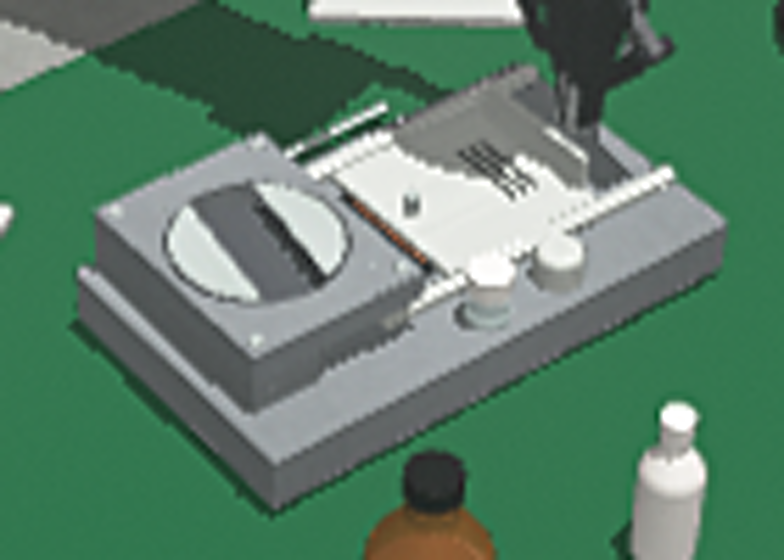

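View pics/c_wrist.png

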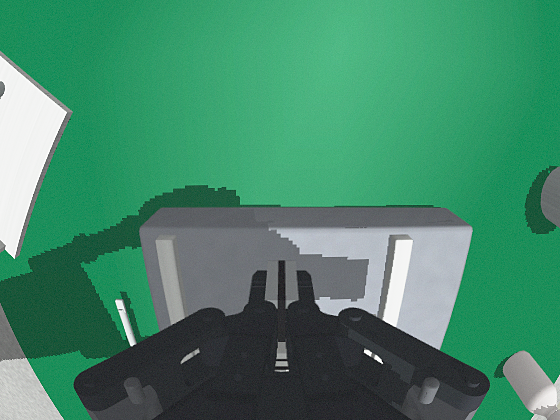

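The scene crop shows the closed fingertips just outside the lip (about 585,165). The lip and rails are unobstructed, so I'll push now.

Run:
```python
from rig import bot,eoat,ik,get_state,vision
from h import *
r=bot.movel(W(0,.085,.053),velocity=.05,f_stop=30)
s=get_state();print(r,s["t"],U(s["eef_pos"]),s["ft_force"])
r=bot.movel(W(0,.068,.053),velocity=.025,f_stop=22)
s=get_state();print(r,s["t"],U(s["eef_pos"]),s["ft_force"])
f=vision.grab_frame("top"); cv2.imwrite("pics/d_top.png",f["image"][:,:,::-1])
i=f["image"][165:260,190:330,::-1]
cv2.imwrite("pics/d_t.png",cv2.resize(i,None,fx=5.6,fy=5.6,interpolation=cv2.INTER_CUBIC))
f=vision.grab_frame("scene")
i=f["image"][170:270,220:360,::-1]
cv2.imwrite("pics/d_s.png",cv2.resize(i,None,fx=5.6,fy=5.6,interpolation=cv2.INTER_CUBIC))
```

```text
False 6.775 [-4.92455369e-06  8.48963560e-02  5.30001427e-02] [-0.80309469 -0.50874168  0.62812721]
True 7.35 [0.00023715 0.07540744 0.05347499] [0.51256918 1.48859226 1.50884895]
```

View pics/d_t.png

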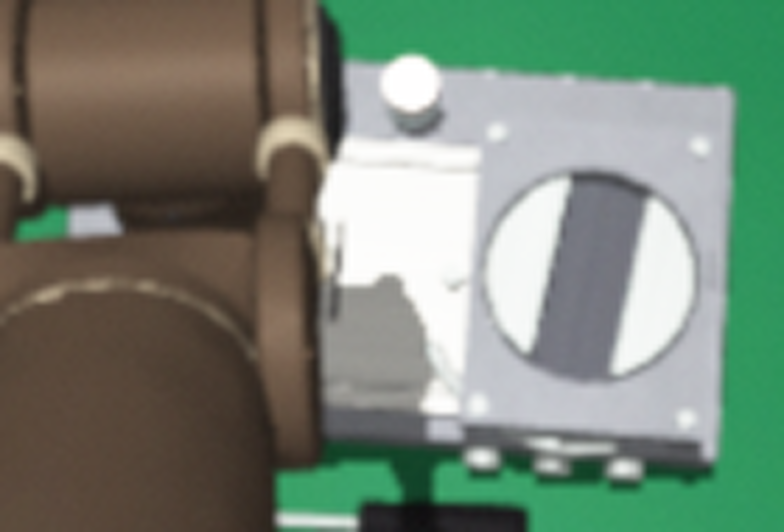

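View pics/d_s.png

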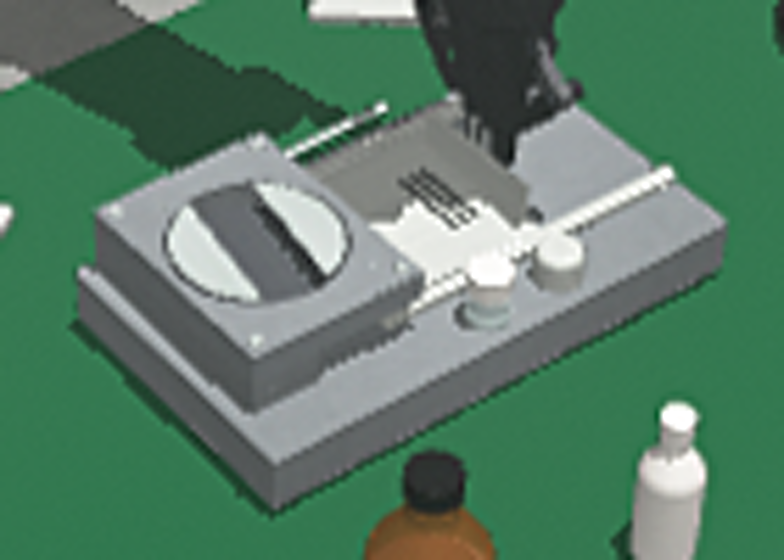

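Run:
```python
from rig import bot,eoat,ik,get_state,vision
from h import *
f=np.load("a_top.npz")
for a,b in((457,277),):print("pin",U(ray(f,190+(a+.5)/5.6-.5,165+(b+.5)/5.6-.5,.064)))
r=bot.movel(W(0,.062,.053),velocity=.025,f_stop=30)
s=get_state();print(r,s["t"],U(s["eef_pos"]),s["ft_force"])
bot.movel(W(0,.10,.053),velocity=.1)
bot.movel(W(0,.10,.14),velocity=.15)
bot.movel(W(-.035,-.03,.14),velocity=.15)
s=get_state();print(s["t"],U(s["eef_pos"]),s["ft_force"])
f=vision.grab_frame("wrist"); cv2.imwrite("pics/e_w.png",f["image"][:,:,::-1])
f=vision.grab_frame("scene")
i=f["image"][170:270,220:360,::-1]
cv2.imwrite("pics/e_s.png",cv2.resize(i,None,fx=5.6,fy=5.6,interpolation=cv2.INTER_CUBIC))
```

```text
pin [-0.00087729 -0.0305629   0.064     ]
True 7.8333 [0.00023115 0.0756618  0.05392754] [0.11527825 2.58517137 1.87776609]
10.0083 [-0.03486418 -0.0296373   0.13993909] [ 1.00531059  1.41080186 -0.40597206]
```

View pics/e_w.png

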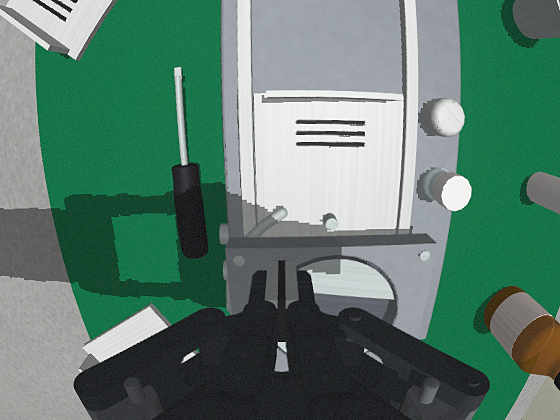

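View pics/e_s.png

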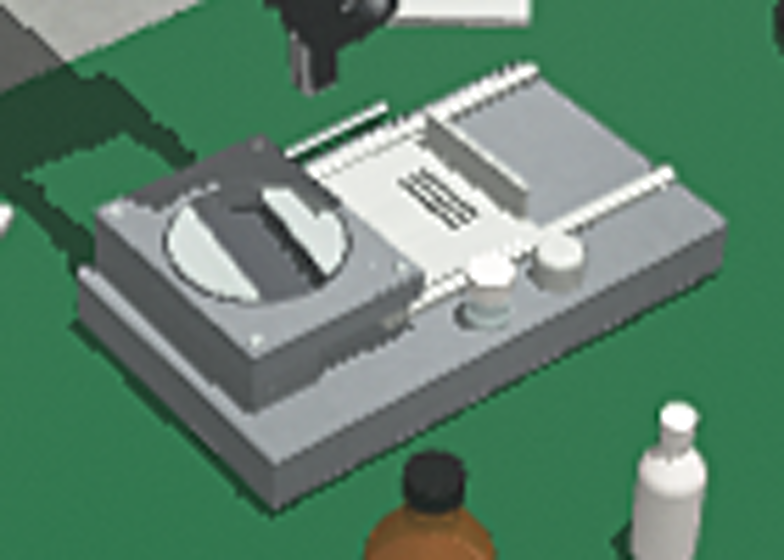

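```bash
cat >> h.py <<'E'
def P(th,d,z,r=.028):
    c,s=np.cos(th),np.sin(th)
    return W(-r*c+d*s,-.095+r*s+d*c,z)
def RT(th): return [-np.pi/2,0,TH-th]
E
python3 - <<'E'
from rig import bot,eoat,ik,get_state,vision
from h import *
bot.movel(P(.14,0,.12),RT(.14),velocity=.1)
r=bot.movel(P(.14,0,.0745),velocity=.05,f_stop=12)
s=get_state();print(r,s["t"],U(s["eef_pos"]),s["ft_force"],s["wrist_torque"])
bot.wait(.15)
s=get_state();print(s["ft_force"])
f=vision.grab_frame("scene")
i=f["image"][170:270,220:360,::-1]
cv2.imwrite("pics/f_s.png",cv2.resize(i,None,fx=5.6,fy=5.6,interpolation=cv2.INTER_CUBIC))
E
```

```text
False 11.9667 [-0.0273694  -0.09116412  0.07477104] [ 0.01163603 -0.59698535  0.14834454] [ 0.06706431 -0.00253853 -0.00791652]
[-0.42333008  0.46526123  0.26704915]
```

View pics/f_s.png

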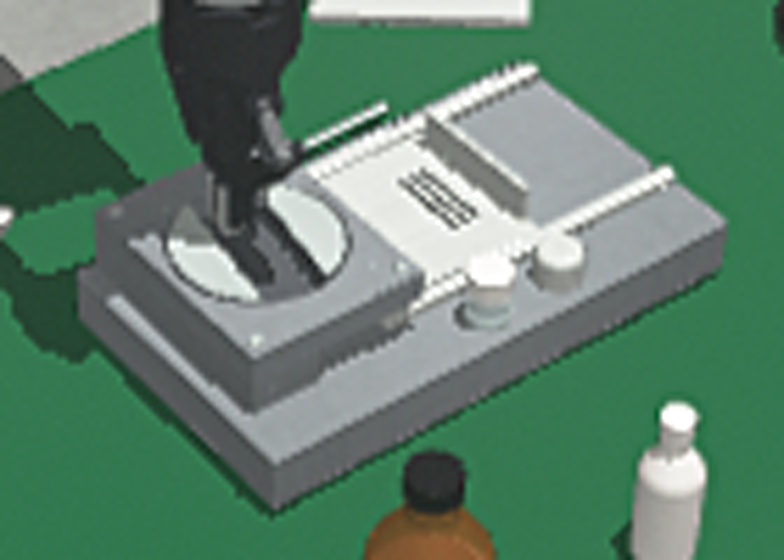

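The fingertips are about 11 mm down in the slot (crop 240,225), with no contact force. Now I'll turn it.

Run:
```python
from rig import bot,eoat,ik,get_state,vision
from h import *
ths=[.14]+list(np.arange(.3,1.46,.145))
for th in ths:
    r=bot.movel(P(th,.009,.0745),RT(th),velocity=.03,f_stop=25)
    s=get_state();print(round(th,2),r,round(s["t"],2),U(s["eef_pos"]).round(4),s["ft_force"].round(1))
    if r: break
f=vision.grab_frame("scene")
i=f["image"][170:270,220:360,::-1]
cv2.imwrite("pics/g_s.png",cv2.resize(i,None,fx=5.6,fy=5.6,interpolation=cv2.INTER_CUBIC))
```

```text
0.14 False 12.62 [-0.0263 -0.0822  0.0746] [-0.1 -1.4  0.8]
0.3 False 12.93 [-0.0243 -0.0784  0.0745] [-1.  -3.6  1.1]
0.44 False 13.22 [-0.0217 -0.075   0.0743] [-1.2 -3.4  0.5]
0.59 False 13.51 [-0.0187 -0.072   0.0742] [-1.5 -2.8 -0.7]
0.73 False 13.8 [-0.0154 -0.0694  0.0741] [-2.3 -2.1 -1.1]
0.88 False 14.09 [-0.0116 -0.0674  0.0741] [-2.5 -2.1 -1.1]
1.02 False 14.38 [-0.0074 -0.0662  0.0742] [-3.3 -1.7 -1.4]
1.17 False 14.68 [-0.003  -0.0656  0.0743] [-3.2 -0.9 -2.1]
1.31 False 14.97 [ 0.0014 -0.0656  0.0743] [-3.4 -1.1 -1.4]
```

View pics/g_s.png

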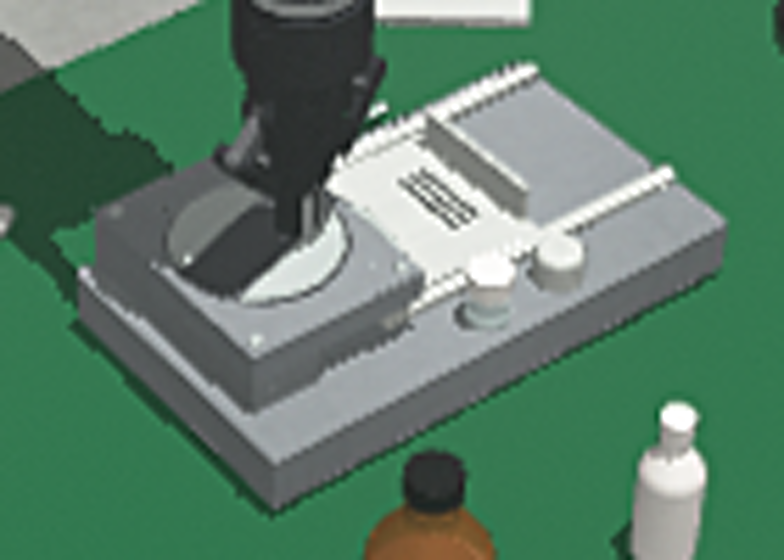

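Run:
```python
from rig import bot,eoat,ik,get_state,vision
from h import *
for th,d in((1.44,.009),(1.53,.009),(1.571,.010),(1.571,.018)):
    r=bot.movel(P(th,d,.0745),RT(th),velocity=.02,f_stop=20)
    s=get_state();print(round(th,2),r,round(s["t"],2),U(s["eef_pos"]).round(4),s["ft_force"].round(1))
    if r: break
bot.wait(.3)
s=get_state();print(s["ft_force"].round(1))
p=s["eef_pos"]
bot.movel([p[0]-.006,p[1],.0745],velocity=.05)
bot.movel([p[0]-.006,p[1],.2],velocity=.12)
s=get_state();print(s["t"],s["ft_force"].round(1))
bot.movel(W(-.05,.06,.25),velocity=.15)
bot.move_pose(W(-.1,.3,.25),RT(.5))
s=get_state();print(s["t"])
for n,(y,x) in dict(scene=(170,220),top=(165,190)).items():
    f=vision.grab_frame(n); np.savez(f"h_{n}.npz",**f)
    cv2.imwrite(f"pics/h_{n}.png",f["image"][:,:,::-1])
    cv2.imwrite(f"pics/h_{n}c.png",cv2.resize(f["image"][y:y+100,x:x+140,::-1],None,fx=5.6,fy=5.6,interpolation=cv2.INTER_CUBIC))
```

```text
1.44 False 15.35 [ 0.0051 -0.0659  0.0744] [-3.5  0.1 -1. ]
1.53 False 15.63 [ 0.0078 -0.0666  0.0745] [-3.7  0.1 -1. ]
1.57 False 15.89 [ 0.0097 -0.0672  0.0744] [-4.9 -0.7 -0.2]
1.57 False 16.44 [ 0.011  -0.0668  0.0731] [-15.9  -2.    7.3]
[-15.7  -1.7   6.7]
18.3417 [-0.1 -0.4 -0.2]
20.4417
```

View pics/h_topc.png

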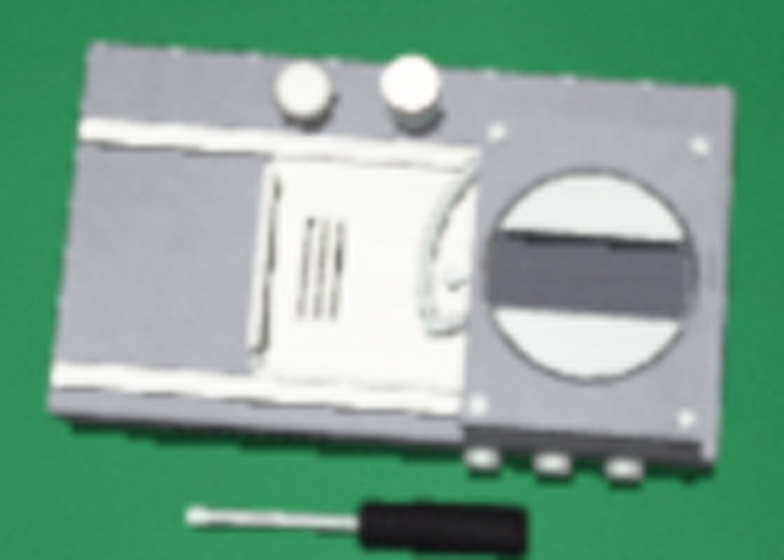

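View pics/h_scene.png

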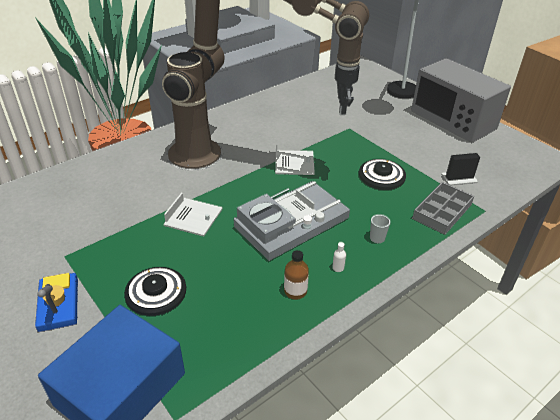

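View pics/h_scenec.png

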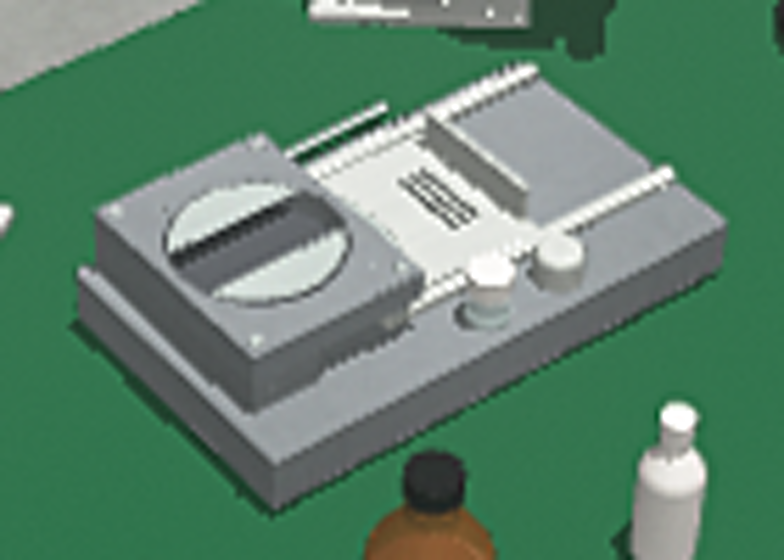

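Run:
```python
from h import *
f=np.load("h_top.npz")
q=lambda a,b,z:U(ray(f,190+(a+.5)/5.6-.5,165+(b+.5)/5.6-.5,z))
for A,B in(((506,232),(683,244)),((497,308),(688,319))):
    d=q(*A,.086)-q(*B,.086); print("angle",np.arctan2(d[1],-d[0]))
print("lip",q(272,155,.075),q(250,350,.075))
```

```text
angle 1.5660672606592818
angle 1.5554032445848296
lip [0.0506834  0.06358836 0.075     ] [-0.04555261  0.06521171  0.075     ]
```

Everything checks out: the fastener reads about 1.56 rad, and the lip is at y ≈ 0.064–0.065 m against 0.065 m at home. I'll hand in.

Run:
```python
from rig import workorder,get_state
print(workorder.close_job(),get_state()["t"])
```

```text
the job is handed in; nothing more can be done
the job is handed in; nothing more can be done
```

The panel is home and the fastener is turned to its locked stop. I handed the job in just after 20.5 s of robot time; the hand-in gives no verdict.

- **Panel:** I pushed it about 45 mm by the lip with closed fingertips until it met a solid stop. A second push stopped at the same place: fingertip y 75.4 mm the first time, 75.7 mm the second, against about 76 mm expected. The last top picture puts the lip's outer face at unit y of about 64–65 mm; home is 65 mm.
- **Fastener:** I set the fingertips about 11 mm down in the slot and turned it clockwise from about 0.14 rad. At the end the resistance rose from about 4 N to about 16 N. That stayed below my 20 N cut-off, so the last move ran to its end without tripping it. The last picture gives a slot angle of about 1.56 rad, with the hook round behind the pin.
- **Everything else:** By eye, the bystanders look unmoved in the last pictures. The arm is parked clear of everything, with about 0 N on the tool after it lifted out.

No check failed or disagreed.

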